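# Pin the spice carrier's bar shut

## Robot

A 6-joint arm with a two-finger parallel gripper is mounted at the origin on a cart in front of the work surface, level with it; the furniture and walls round the work are solid. World frame = base frame: x ahead of the robot, y to its left, z up, the work surface at z = 0. Lengths are in m, angles in rad, forces in N, time in s.
With the tool pointing down it reaches from about 0.35 to 1 m from the base axis. Payload 7.1 kg.
Tool frame: the origin (TCP) lies on the centre line of the jaws, within the pads' length; the fingertips stand 22 mm ahead of it and the grasp point (between the pads) lies 3 mm ahead of it; z points along the fingers, y is the line along which they close (so a half turn about z gives the same grasp; the last joint's range is limited). The gripper opens to 85 mm and grips with 20 to 120 N. Pads are 22 mm wide; open, the fingers measure 114 mm over their backs; the gripper's body (76 mm by 85 mm) begins 54 mm behind the grasp point. The pads swing forward as they close: fully open they stand 13 mm farther back than shut.
Start: joints at [1.311, 0.423, 1.63, -0, 1.089, -0.019], TCP at [0.149, 0.607, 0.253] pointing down, gripper open.
Joint ranges: [-3, 3], [-0.9, 2.11], [0.09, 2.58], [-1.31, 4.45], [0.11, 2.69], [-2.54, 2.54]. Speed limits (rad/s): [2.39, 2.39, 3.01, 3.14, 3.14, 3.14].

## Interface

Orientations are given as a unit quaternion [w, x, y, z].
In Python, from rig import env gives the robot as it stands.
- The arm moves only by the tool carry_out, never from a script. Its argument "steps" is a list that holds one entry, the list of rows, each a list of 7 numbers: the shift along the tool's x, y, z in mm, then the turn, a rotation vector about the tool's x, y, z in degrees, then the gripper's target within -1 to 1 (fully open at 1, half-way at 0, shut at -1). A call has 1 to 5 rows; each row is the pose to reach, as a shift and turn from the pose commanded when the call began, along the tool's axes at that moment; what a row does not reach only later rows make up. A row lasts 1/8 s, in which the tool goes at most 62.5 mm and 10.7 degrees, less where a joint would pass 70% of its speed; a pose out of reach is approached as far as the arm can. A call with a gripper value outside its range is refused whole. The fingers move at their own pace and stop on an object; "squeeze" is the grip in N (left out, the last holds). Time passes only in rows, so rows that repeat a pose let the fingers close. It gives the time, the measured TCP pose, the force, the opening and the grip force at its end, in the units of the state.
- env.read_state(): the state, without advancing time (a new reading comes with each control period).
- env.get_image(name): name is "scene" or "side" or "wrist"; returns a dict with "image" (400x640x3 uint8, red, green, blue), "intrinsics" (3x3 intrinsics, pixels), "k1" (the pictures are not rectified: a ray, as slopes to the right and down, at radius r is drawn at 1 + k1 r^2 times it, then the intrinsics apply), "origin" and "rotation" of the camera in the world. Camera axes: x right, y up, looking along -z (the intrinsics and any distortion apply to the point x, -y, -z); pixel columns grow to the right and rows downward; lengths in m; the calibration is good to about 2 mm. A picture is of the moment at which its call begins. There is no depth.
- env.job_done(): hands the job in; it is judged then, once.
The state is a dict: "time_s": time; "joint_pos": joint angles; "joint_vel": joint speeds; "tau": joint torques, N m; "position": TCP position; "tcp_rot": TCP orientation; "contact_force": force on the tool from outside, world axes, zero at the start; "ft_torque": the same for the moment, N m; "width": finger opening in m; "grasp_force": force on a finger pad.
Only numpy, scipy, OpenCV 4.12 (cv2) and the standard library are available. Lean on these libraries where they do the work, as an engineer would, in place of code of your own. Each camera call takes 0.05 s, during which the arm holds its last target. There are 200 camera calls.

## Task

Swing the steel retaining bar of the spice carrier fully shut, so that the ring on its end lies over the fixed tube on the carrier. Then take the pin with the red knob from the wooden block (the one with the blue knob is too short) and thread it down through the ring and the tube until its collar rests on the ring, and let go.

Things in the scene. Friction and masses are not known exactly. Their poses are not given: they have to be found in the camera images.
- bar (a joint): Steel retaining bar of the spice carrier, swinging level about an upright hinge post. 0 rad = shut, at its stop, the ring on its free end exactly over the fixed tube; starts 0.3 to 0.6 rad open; grows counter-clockwise seen from above. Light (about 1 N at the black knob); stays where it is left.
- bar_knob (a point): Centre of the upright black knob on the bar (cylinder 20 mm in diameter, 44 mm tall, standing on the bar's top face), 90 mm from the hinge axis. The bar below is 10 mm wide. With the bar shut, spice jars (tops 120 mm above the worktop) stand 50 mm behind the knob.
- post_ring (a point): Centre of the mouth (54 mm above the worktop) of the carrier's fixed upright steel tube, bore 24 mm. z up; +x points along the shut bar to the hinge axis at [0.18, 0]; shut, the black knob's centre is at [0.09, 0, 0.038]; the bar opens towards -y. Shut, the bar's ring (bore 24 mm, flared to 34 mm at its top) covers it, 2 to 28 mm above this point.
- pin_knob (a point): Centre of the right pin's red knob (upright, 24 mm in diameter, 42 mm tall). Below: steel collar (46 mm wide, 21 to 26 mm below), shank 14 mm in diameter, tapered tip 81 mm below. 90 g. Stands loose in a fixed wooden block 62 mm high, collar on its top; the blue-knobbed pin stands 90 mm away. Seated, this point is 54 mm above post_ring.
Mind the look-alikes: they are no part of the job. What is shaped like the part that bears pin_knob but turquoise or yellow is not meant.

How it is judged:
At the end, for the whole second after the job is handed in: The bar is shut (within 0.1 rad) and the red-knobbed pin stands upright (within 0.2 rad) through ring and tube: its knob's centre within 14 mm of the fixed tube's axis and 54 mm (give or take 10 mm) above the tube's mouth, that is with its collar on the bar's ring (value of joint bar below 0.1 rad and horizontal distance between pin_knob and post_ring below 0.014 m and z of pin_knob in the frame of post_ring between 0.044 and 0.064 m and angle between pin_knob's own z axis and vertical below 0.2 rad); the robot touches nothing.
It also fails if it takes over 56 s, if anything falls off the work surface, if the arm or the gripper's body presses on something with over 40 N, if the wrist force passes 120 N, or if a joint passes its speed limit or range.

## Working session

There is one attempt and no reset: what is moved stays moved. The work goes in short steps, Python scripts to look and compute and a tool call to move; the robot and the scene stay as the last step left them, time stands still between calls to the robot, and variables do not carry over. Pictures are saved under pics/ and viewed, at most 10 in all, crops included, and the job is handed in when it is done.

Besides the shell and the picture viewer there is one more tool, called after "Call:" as name([rows], argument=value, ...), one row to a line, values as JSON. carry_out: Moves the arm, as the interface text tells. Its arguments: {"type":"object","properties":{"steps":{"type":"array"},"squeeze":{"type":"number"}},"required":["steps"]}

```bash
mkdir -p pics
cat > h.py <<'E'
import numpy as np, cv2
from rig import env
def take(name,fn=None):
    d=env.get_image(name)
    if fn: cv2.imwrite('pics/'+fn,cv2.cvtColor(d['image'],cv2.COLOR_RGB2BGR))
    return d
def ray(d,u,v):
    K=np.array(d['intrinsics']); k=d['k1']
    p=np.array([(u-K[0,2])/K[0,0],(v-K[1,2])/K[1,1]]); q=p.copy()
    for _ in range(30): q=p/(1+k*(q@q))
    r=np.array(d['rotation'])@np.array([q[0],-q[1],-1.]); return np.array(d['origin']),r/np.linalg.norm(r)
def onz(d,u,v,z):
    o,r=ray(d,u,v); return o+r*(z-o[2])/r[2]
def proj(d,P):
    K=np.array(d['intrinsics']); c=np.array(d['rotation']).T@(np.array(P)-np.array(d['origin']))
    q=np.array([c[0],-c[1]])/-c[2]; q=q*(1+d['k1']*(q@q)); return K[0,0]*q[0]+K[0,2],K[1,1]*q[1]+K[1,2]
def tri(d1,p1,d2,p2):
    o1,r1=ray(d1,*p1);o2,r2=ray(d2,*p2)
    t=np.linalg.lstsq(np.c_[r1,-r2],o2-o1,rcond=None)[0]
    a=o1+r1*t[0];b=o2+r2*t[1]; return (a+b)/2,np.linalg.norm(a-b)
E
python3 - <<'E'
from h import *
for n in ['scene','side']:
    d=take(n,n+'1.png'); print(n,d['origin'],np.round(d['rotation'],3).tolist(),d['k1'],d['intrinsics'])
print(env.read_state())
E
```

```text
scene [-0.06875513 -0.71871614  0.90425232] [0.86, 0.383, -0.143, -0.307] 0.005000142665441006 [[460.03104582   0.         319.27209751]
 [  0.         460.03104582 197.1082998 ]
 [  0.           0.           1.        ]]
side [ 0.41337938 -0.97108947  0.61605663] [0.86, 0.506, -0.029, -0.052] -0.019698463609460197 [[516.07953263   0.         323.54477527]
 [  0.         516.07953263 193.69550415]
 [  0.           0.           1.        ]]
{'time_s': 0.1, 'joint_pos': array([ 1.31097787e+00,  4.23789321e-01,  1.63063541e+00,  2.18108316e-05,
        1.08862586e+00, -1.89980269e-02]), 'joint_vel': array([-0.0008589 , -0.00192312, -0.00243135, -0.00175874, -0.00173246,
       -0.00049573]), 'tau': array([-5.62692549e-04, -5.58424437e+01, -2.82446694e+01, -3.59683406e-05,
        3.04822272e-03,  4.32006601e-06]), 'position': array([0.14890607, 0.60650283, 0.25259929]), 'tcp_rot': array([-1.10860159e-04,  1.20124455e-01,  9.92758573e-01, -7.20554887e-04]), 'contact_force': array([-0.4241245 ,  0.08054397, -0.1183107 ]), 'ft_torque': array([-0.02389683, -0.05305367, -0.01542608]), 'grasp_force': 0.0, 'width': 0.08545005034317282}
```

View pics/scene1.png

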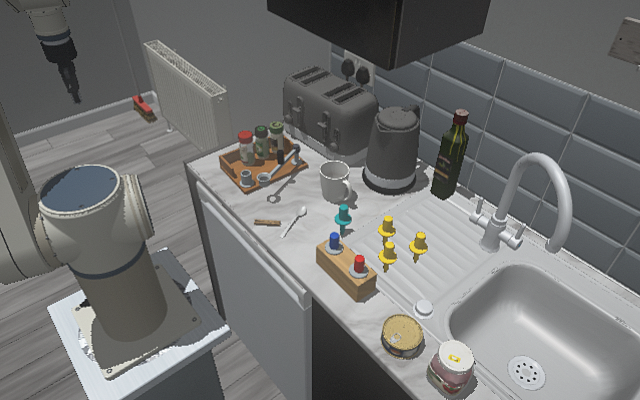

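View pics/side1.png

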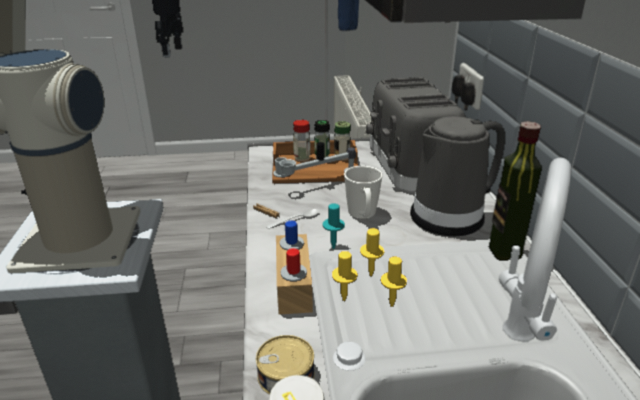

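The scene view shows the carrier at about (262,165), the red pin at (359,264), and the blue pin at (335,241). In the side view the red pin is at (293,262) and the carrier at about (315,160). Next I'll zoom in on the carrier and triangulate the red knob.

Run:
```python
from h import *
D={}
for n,(x,y,w,h) in {'scene':(210,110,110,90),'side':(260,110,110,90)}.items():
    d=take(n); D[n]=d; c=cv2.resize(d['image'][y:y+h,x:x+w],None,fx=5,fy=5,interpolation=cv2.INTER_CUBIC)
    D[n+'c']=c
cv2.imwrite('pics/crop.png',cv2.cvtColor(cv2.resize(np.vstack([D['scenec'],D['sidec']]),None,fx=.66,fy=.66),cv2.COLOR_RGB2BGR))
P={}
for n in ['scene','side']:
    hsv=cv2.cvtColor(D[n]['image'],cv2.COLOR_RGB2HSV)
    for c,m in {'red':((hsv[...,0]<8)|(hsv[...,0]>172)),'blue':(abs(hsv[...,0].astype(int)-112)<10)}.items():
        m=(m&(hsv[...,1]>150)&(hsv[...,2]>70)).astype(np.uint8); 
        N,_,s,ce=cv2.connectedComponentsWithStats(m)
        for i in range(1,N):
            if s[i,4]>60: print(n,c,s[i],ce[i])
            if s[i,4]>60 and 225<ce[i][1]<280 : P[n,c]=ce[i]
for c in ['red','blue']: print(c,tri(D['scene'],P['scene',c],D['side'],P['side',c]))
```

```text
scene red [238 131  14   7  63] [244.57142857 133.77777778]
side red [293 120  16  12 157] [300.47133758 125.3566879 ]
side red [287 249  13  25 292] [292.89041096 260.74657534]
side blue [285 221  12  23 224] [290.78125    231.67410714]Traceback (most recent call last):
  File "<stdin>", line 16, in <module>
KeyError: ('scene', 'red')
```

View pics/crop.png

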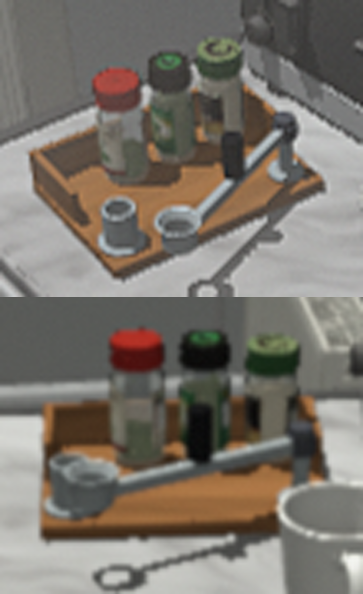

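The crop shows, in full-image pixels:

| Feature | Scene | Side |
|---|---|---|
| Tube mouth | (245.8,173) | (280.6,161) |
| Ring | (264,175.5) | (288,163) |
| Black knob | (280.6,157.3) | (320.3,151) |
| Hinge top | (297,147) | (351.5,150) |

Run:
```python
from h import *
s=take('scene');e=take('side')
for n,a,b,z in [('tube',(245.8,173),(280.6,160.9),.054),('ring',(264.2,175.5),(287.9,163.3),.082),('knob',(280.6,157.3),(320.3,150.9),.092),('hinge',(297,147),(351.5,150.3),.085),('red',(359,264),(292.9,260.7),.088)]:
    p,g=tri(s,a,e,b); print(n,p.round(3),round(g,4),onz(s,*a,z).round(3),onz(e,*b,z).round(3))
```

```text
Traceback (most recent call last):
  File "h.py", line 18, in tri
    o1,r1=ray(d1,*p1);o2,r2=ray(d2,*p2)
          ~~~^^^^^^^^
  File "h.py", line 11, in ray
    r=np.array(d['rotation'])@np.array([q[0],-q[1],-1.]); return np.array(d['origin']),r/np.linalg.norm(r)
      ~~~~~~~~~~~~~~~~~~~~~~~^~~~~~~~~~~~~~~~~~~~~~~~~~~
ValueError: matmul: Input operand 1 has a mismatch in its core dimension 0, with gufunc signature (n?,k),(k,m?)->(n?,m?) (size 3 is different from 4)
```

Rotation is a quaternion.

```bash
sed -i "s/np.array(d\['rotation'\])/RM(d)/g" h.py
cat >> h.py <<'E'
from scipy.spatial.transform import Rotation as Ro
def RM(d):
    w,x,y,z=d['rotation']; return Ro.from_quat([x,y,z,w]).as_matrix()
E
python3 - <<'E'
from h import *
s=take('scene');e=take('side')
for n,a,b,z in [('tube',(245.8,173),(280.6,160.9),.054),('ring',(264.2,175.5),(287.9,163.3),.082),('knob',(280.6,157.3),(320.3,150.9),.092),('hinge',(297,147),(351.5,150.3),.085),('red',(359,264),(292.9,260.7),.088)]:
    p,g=tri(s,a,e,b); print(n,p.round(3),round(g,4),onz(s,*a,z).round(3),onz(e,*b,z).round(3))
E
```

```text
tube [0.446 0.232 0.048] 0.0039 [0.444 0.228 0.054] [0.444 0.216 0.054]
ring [0.461 0.157 0.077] 0.0057 [0.461 0.155 0.082] [0.459 0.142 0.082]
knob [0.542 0.187 0.09 ] 0.0002 [0.54  0.184 0.092] [0.541 0.181 0.092]
hinge [0.625 0.217 0.073] 0.0003 [0.615 0.203 0.085] [0.621 0.191 0.085]
red [ 0.445 -0.253  0.087] 0.0002 [ 0.444 -0.254  0.088] [ 0.445 -0.255  0.088]
```

```bash
cat >> h.py <<'E'
def mv(P,yaw=None):
    "tool-axes shift (mm) and turn (deg) to world TCP P, tool down with tool-y heading yaw (deg)"
    s=env.read_state(); w,x,y,z=s['tcp_rot']; R=Ro.from_quat([x,y,z,w]).as_matrix()
    print('t',round(s['time_s'],2),'pos',s['position'].round(4),'yaw',np.degrees(np.arctan2(R[1,1],R[0,1])).round(1),'F',s['contact_force'].round(1),'w',round(s['width'],4),'g',round(s['grasp_force'],1))
    t=0
    if yaw is not None:
        c,q=np.cos(np.radians(yaw)),np.sin(np.radians(yaw)); T=np.array([[-q,c,0],[c,q,0],[0,0,-1.]])
        T[:,0]=np.cross(T[:,1],T[:,2]); t=np.degrees(Ro.from_matrix(R.T@T).as_rotvec()).round(1)
    print('shift',(R.T@(np.array(P)-s['position'])*1000).round(1),'turn',t)
E
python3 -c "
from h import *
mv([.47,.17,.28],84)"
```

```text
t 0.4 pos [0.149  0.6069 0.2532] yaw 76.2 F [-0.3  0.2  0.5] w 0.0855 g 0.0
shift [-415.9 -347.7  -26.7] turn [-0.  -0.  -7.8]
```

Call:
carry_out([
  [[-416,-348,-27,0,0,-7.8,1],[-416,-348,-27,0,0,-7.8,1],[-416,-348,-27,0,0,-7.8,1],[-416,-348,-27,0,0,-7.8,1],[-416,-348,-27,0,0,-7.8,1]],
])

```text
time_s: 1.02
position: [0.3347, 0.3538, 0.2692]
tcp_rot: [0.0, 0.052, 0.999, 0.0]
contact_force: [0.6, 0.2, 0.1]
width: 0.085
grasp_force: 0.0
```

```bash
python3 -c "
from h import *
mv([.47,.17,.28],84)"
```

```text
t 1.02 pos [0.3347 0.3538 0.2692] yaw 84.0 F [0.6 0.2 0.1] w 0.085 g 0.0
shift [-153.7 -168.7  -10.8] turn [0. 0. 0.]
```

Call:
carry_out([
  [[-154,-169,-11,0,0,0,-1],[-154,-169,-11,0,0,0,-1],[-154,-169,-11,0,0,0,-1],[-154,-169,-11,0,0,0,-1],[-154,-169,-11,0,0,0,-1]],
])

```text
time_s: 1.65
position: [0.4708, 0.1692, 0.2802]
tcp_rot: [0.001, 0.054, 0.999, 0.0]
contact_force: [-0.1, 0.7, -0.3]
width: -0.0001
grasp_force: 0.0
```

```bash
python3 -c "
from h import *
d=take('wrist','w1.png')
for n,p in dict(tube=(.444,.228,.054),ring=(.46,.155,.082),knob=(.541,.185,.092),hinge=(.621,.21,.08)).items(): print(n,np.round(proj(d,p)))
mv([.47,.17,.28],84)"
```

```text
tube [364. 145.]
ring [297. 171.]
knob [335. 246.]
hinge [362. 303.]
t 1.7 pos [0.4698 0.1703 0.2799] yaw 83.8 F [ 0.  -0.4  0.5] w 0.0002 g 0.0
shift [-0.3 -0.3 -0.1] turn [ 0.   0.  -0.2]
```

View pics/w1.png

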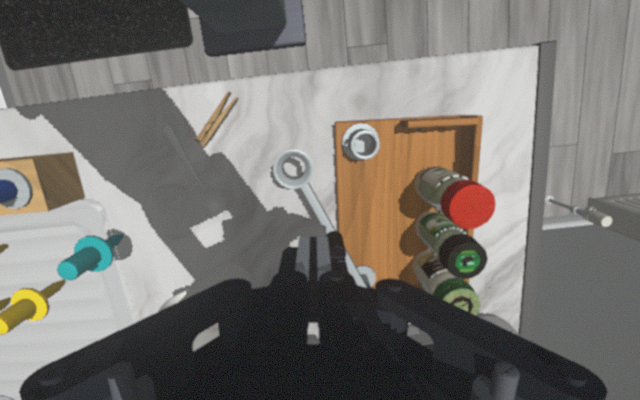

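The wrist view shows the tube mouth at about (362,142), the open ring at (293,169), and the tray edges aligned with the image's vertical axis.

```bash
python3 -c "
from h import *
d=take('wrist')
hsv=0
t=onz(d,362.5,142,.054); r=onz(d,293,168,.082)
print(t,r, onz(d,336,122,.012),onz(d,338,230,.012),onz(d,477,118,.03))
for a in (-4,-6,-8):
  c=np.array([np.cos(np.radians(a)),np.sin(np.radians(a))]); h=t[:2]+.18*c
  print(a,h,np.linalg.norm(r[:2]-h),'knob shut',t[:2]+.09*c)
mv([.53,.145,.2],84)"
```

```text
[0.43981631 0.22779454 0.054     ] [0.45527    0.15232606 0.082     ] [0.41744741 0.20417107 0.012     ] [0.55345584 0.19468272 0.012     ] [0.42902972 0.36255377 0.03      ]
-4 [0.61937784 0.21523837] 0.1757536326945816 knob shut [0.52959707 0.22151645]
-6 [0.61883025 0.20897941] 0.17309406655704243 knob shut [0.52932328 0.21838698]
-8 [0.61806456 0.20274338] 0.1704229246819285 knob shut [0.52894043 0.21526896]
t 1.75 pos [0.4691 0.171  0.2798] yaw 83.9 F [ 0.8 -0.5  0.1] w -0.0001 g 0.0
shift [-63.4 -19.5  79.7] turn [ 0.  -0.  -0.1]
```

Call:
carry_out([
  [[-68,-21,60,0,0,0,-1],[-68,-21,120,0,0,0,-1],[-68,-21,172,0,0,0,-1],[-68,-21,172,0,0,0,-1]],
])

```text
time_s: 2.25
position: [0.5313, 0.1436, 0.1041]
tcp_rot: [-0.004, 0.052, 0.999, -0.001]
contact_force: [0.2, -0.4, 0.5]
width: 0.0001
grasp_force: 0.0
```

```bash
python3 -c "
from h import *
mv([.533,.194,.107],85)
d=take('side')
cv2.imwrite('pics/s2.png',cv2.cvtColor(cv2.resize(d['image'][90:220,230:430],None,fx=3,fy=3,interpolation=cv2.INTER_CUBIC),cv2.COLOR_RGB2BGR))"
```

```text
t 2.25 pos [0.5313 0.1436 0.1041] yaw 84.1 F [ 0.2 -0.4  0.5] w 0.0001 g 0.0
shift [ 3.5 50.3 -3. ] turn [-0.2 -0.5 -0.9]
```

View pics/s2.png

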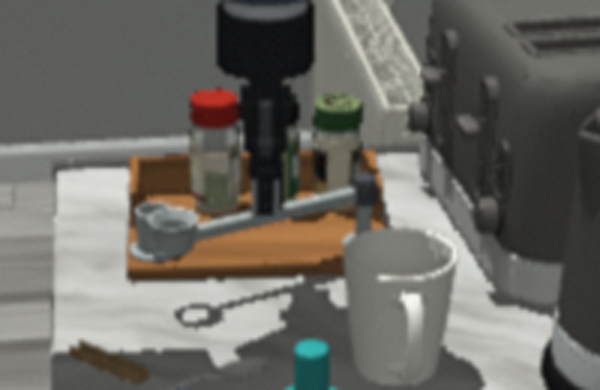

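The closed fingers are in front of the knob, just above the bar at (268,200) in the crop. Pushing slowly.

Call:
carry_out([
  [[2,15,-3,0,0,0,-1],[2,25,-3,0,0,0,-1],[2,35,-3,0,0,0,-1],[2,43,-3,0,0,0,-1],[2,46,-3,0,0,0,-1]],
])

```text
time_s: 2.92
position: [0.5379, 0.19, 0.1114]
tcp_rot: [0.001, 0.052, 0.999, 0.0]
contact_force: [-1.0, -2.2, 0.1]
width: -0.0003
grasp_force: 0.5
```

Call:
carry_out([
  [[0,2,0,0,0,0,-1],[0,4,0,0,0,0,-1],[0,4,0,0,0,0,-1]],
])

```text
time_s: 3.3
position: [0.538, 0.1932, 0.1108]
tcp_rot: [0.0, 0.052, 0.999, 0.0]
contact_force: [0.0, 0.8, -0.2]
width: 0.0
grasp_force: 0.0
```

Call:
carry_out([
  [[0,2,2,0,0,0,-1],[0,4,3,0,0,0,-1],[0,4,3,0,0,0,-1]],
])

```text
time_s: 3.68
position: [0.5384, 0.1973, 0.1077]
tcp_rot: [-0.0, 0.052, 0.999, 0.0]
contact_force: [-0.2, 0.3, 0.1]
width: 0.0003
grasp_force: 0.1
```

Call:
carry_out([
  [[0,2,0,0,0,0,-1],[0,3,0,0,0,0,-1],[0,3,0,0,0,0,-1]],
])

```text
time_s: 4.05
position: [0.5383, 0.1996, 0.1077]
tcp_rot: [-0.0, 0.052, 0.999, -0.001]
contact_force: [-0.4, -4.3, 0.2]
width: -0.0001
grasp_force: 2.3
```

```bash
python3 -c "
from h import *
mv([.533,.194,.107],85)
d=take('side')
a=cv2.resize(d['image'][110:190,250:370],None,fx=4,fy=4,interpolation=cv2.INTER_CUBIC)
d=take('scene')
b=cv2.resize(d['image'][110:210,210:330],None,fx=4,fy=4,interpolation=cv2.INTER_CUBIC)[:320]
cv2.imwrite('pics/s3.png',cv2.cvtColor(cv2.resize(np.hstack([a,b]),None,fx=.8,fy=.8),cv2.COLOR_RGB2BGR))"
```

```text
t 4.05 pos [0.5383 0.1996 0.1077] yaw 84.0 F [-0.4 -4.3  0.2] w -0.0001 g 2.3
shift [ 4.7 -6.1  0.7] turn [-0.1 -0.  -1. ]
```

View pics/s3.png

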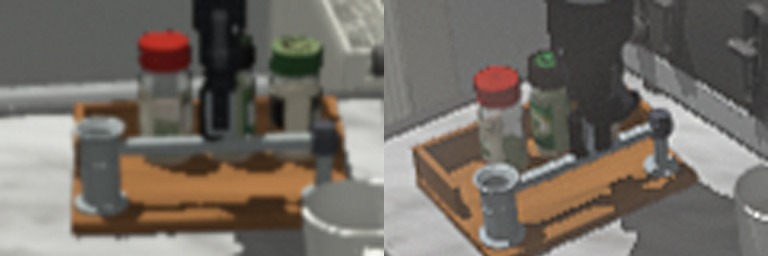

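The bar now looks shut, with the ring on the tube (ring top at about (281,150) in side and (244.7,165.6) in scene). I'll nudge it once more, then back off and move up.

Call:
carry_out([
  [[0,2,0,0,0,0,-1],[0,3,0,0,0,0,-1],[0,-10,0,0,0,0,-1],[0,-30,-10,0,0,0,-1],[0,-40,-60,0,0,0,1]],
])

```text
time_s: 4.78
position: [0.5324, 0.1586, 0.1665]
tcp_rot: [-0.003, 0.053, 0.999, -0.001]
contact_force: [0.2, 0.4, 0.1]
width: 0.0171
grasp_force: 0.0
```

```bash
python3 -c "
from h import *
s=take('scene');e=take('side')
print(tri(s,(244.7,165.6),e,(281.3,149.7)),onz(s,244.7,165.6,.082),onz(e,281.3,149.7,.082))
mv([.445,-.253,.25],84)"
```

```text
(array([0.44734686, 0.23506109, 0.07611383]), np.float64(0.0007186439554798878)) [0.44330019 0.22786928 0.082     ] [0.44720753 0.22260616 0.082     ]
t 4.88 pos [0.5373 0.1598 0.1729] yaw 83.9 F [-0.2  0.   0.5] w 0.0323 g 0.0
shift [  47.5 -420.   -78.9] turn [ 0.2  0.4 -0.1]
```

Call:
carry_out([
  [[5,-40,-60,0,0,10,1],[20,-110,-79,0,0,20,1],[30,-170,-79,0,0,30,1],[40,-230,-79,0,0,40,1],[47,-290,-79,0,0,50,1]],
])

```text
time_s: 5.5
position: [0.4595, -0.1125, 0.2475]
tcp_rot: [0.001, 0.472, 0.882, 0.0]
contact_force: [0.9, -0.8, -0.7]
width: 0.0854
grasp_force: 0.0
```

```bash
python3 -c "
from h import *
mv([.42,-.253,.25],0)"
```

```text
t 5.5 pos [ 0.4595 -0.1125  0.2475] yaw 33.7 F [ 0.9 -0.8 -0.7] w 0.0854 g 0.0
shift [ -95.  -110.8   -2.6] turn [ 0.1  0.  33.7]
```

Call:
carry_out([
  [[-50,-40,10,0,0,10,1],[-100,-80,20,0,0,20,1],[-156,-122,27,0,0,30,1],[-156,-122,27,0,0,33.7,1],[-156,-122,27,0,0,33.7,1]],
])

```text
time_s: 6.12
position: [0.4459, -0.3093, 0.2197]
tcp_rot: [0.0, 0.706, 0.708, 0.0]
contact_force: [-0.3, 0.1, 1.0]
width: 0.0856
grasp_force: 0.0
```

Run:
```python
from h import *
d=take('wrist','w2.png'); mv([.445,-.253,.2],0); print(proj(d,[.445,-.253,.088]))
hsv=cv2.cvtColor(d['image'],cv2.COLOR_RGB2HSV)
m=(((hsv[...,0]<8)|(hsv[...,0]>172))&(hsv[...,1]>140)&(hsv[...,2]>50)).astype(np.uint8)
N,_,s,ce=cv2.connectedComponentsWithStats(m)
for i in range(1,N):
    if s[i,4]>60: print(s[i],ce[i])
```

```text
t 6.17 pos [ 0.446  -0.3083  0.2198] yaw 0.3 F [ 0.3  0.4 -0.5] w 0.0854 g 0.0
shift [55.3 -0.7 19.8] turn [ 0.  -0.   0.3]
(np.float64(312.06463282222666), np.float64(126.75232058913944))
[297 113  31  32 736] [311.58423913 128.47282609]
```

View pics/w2.png

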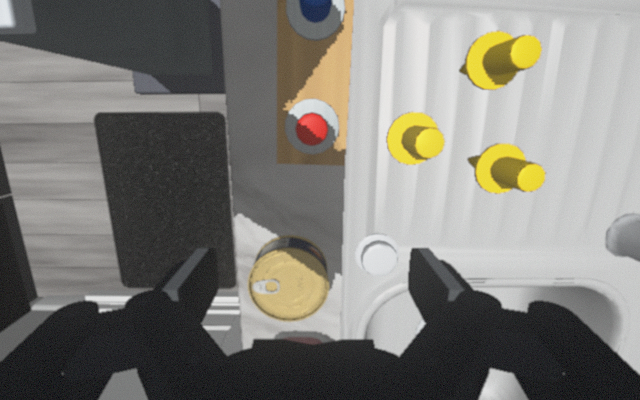

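The wrist view shows the red knob at (311.6,128.5), within 2 px of the prediction. Moving over it and descending with the jaws partly open.

Call:
carry_out([
  [[54,-1,10,0,0,0,0.2],[54,-1,50,0,0,0,0.2],[54,-1,85,0,0,0,0.2],[54,-1,110,0,0,0,0.2],[54,-1,124,0,0,0,0.2]],
])

```text
time_s: 6.8
position: [0.4449, -0.2528, 0.095]
tcp_rot: [-0.001, 0.704, 0.71, -0.0]
contact_force: [0.7, 0.3, 0.1]
width: 0.0516
grasp_force: 0.0
```

Call:
carry_out([
  [[0,0,0,0,0,0,0.2],[0,0,0,0,0,0,-1],[0,0,0,0,0,0,-1],[0,0,0,0,0,0,-1],[0,0,0,0,0,0,-1]],
], squeeze=50)

```text
time_s: 7.42
position: [0.4459, -0.2546, 0.097]
tcp_rot: [0.001, 0.705, 0.709, 0.0]
contact_force: [0.3, 2.2, 6.6]
width: 0.0229
grasp_force: 48.8
```

Call:
carry_out([
  [[0,0,-20,0,0,0,-1],[0,0,-60,0,0,0,-1],[0,0,-110,0,0,0,-1],[0,0,-160,0,0,0,-1],[0,0,-185,0,0,0,-1]],
])

```text
time_s: 8.05
position: [0.4459, -0.2548, 0.2842]
tcp_rot: [0.002, 0.705, 0.709, 0.001]
contact_force: [0.1, -0.4, -0.9]
width: 0.0231
grasp_force: 49.0
```

Run:
```python
from h import *
d=take('side','s4.png'); mv([.443,.16,.28],-5);
```

```text
t 8.1 pos [ 0.4469 -0.2554  0.2865] yaw 0.3 F [ 0.9 -0.8  2. ] w 0.0227 g 49.0
shift [415.4  -1.8   4.7] turn [0.4 0.2 5.3]
```

Call:
carry_out([
  [[40,0,0,0,0,0,-1],[90,0,0,0,0,2,-1],[140,0,0,0,0,3,-1],[190,-1,0,0,0,5.3,-1],[240,-1,0,0,0,5.3,-1]],
])

```text
time_s: 8.72
position: [0.4423, -0.0128, 0.2805]
tcp_rot: [0.0, 0.738, 0.675, 0.0]
contact_force: [1.3, 0.1, -1.9]
width: 0.0225
grasp_force: 49.0
```

Run:
```python
from h import *
mv([.443,.155,.28],-5);
```

```text
t 8.72 pos [ 0.4423 -0.0128  0.2805] yaw -5.0 F [ 1.3  0.1 -1.9] w 0.0225 g 49.0
shift [167.2 -14.1   0.5] turn [ 0. -0. -0.]
```

Call:
carry_out([
  [[50,-4,0,0,0,0,-1],[100,-8,0,0,0,0,-1],[140,-12,0,0,0,0,-1],[167,-14,0,0,0,0,-1],[167,-14,0,0,0,0,-1]],
])

```text
time_s: 9.35
position: [0.4431, 0.1546, 0.2804]
tcp_rot: [-0.0, 0.736, 0.677, -0.0]
contact_force: [-0.5, -0.9, -1.1]
width: 0.023
grasp_force: 49.0
```

Run:
```python
from h import *
d=take('wrist','w3.png'); mv([.443,.155,.28],-5); print(proj(d,[.443,.227,.082]),proj(d,[.443,.155,.28-.008-.081]))
```

```text
t 9.4 pos [0.4431 0.1536 0.2804] yaw -4.9 F [ 0.3 -1.1 -1.9] w 0.0227 g 49.0
shift [ 1.4 -0.2  0.4] turn [-0.   0.   0.1]
(np.float64(306.50075645661894), np.float64(106.90422839231954)) (np.float64(312.8687089859197), np.float64(212.24584542188921))
```

View pics/w3.png

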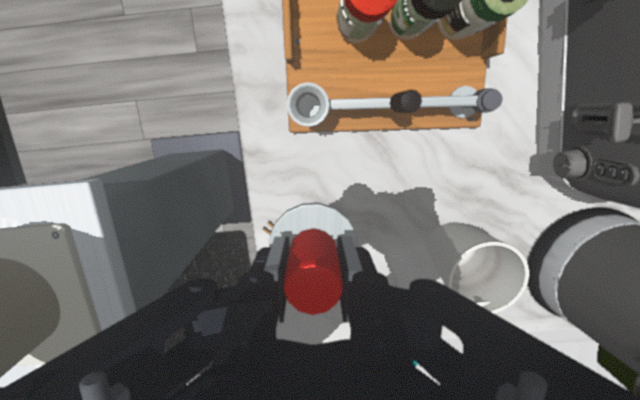

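The wrist view shows the ring top at about (309,103.5), the bar level and shut, and the pin upright in the jaws with its knob at (313,270).

Run:
```python
from h import *
d=take('wrist'); im=d['image']
hsv=cv2.cvtColor(im,cv2.COLOR_RGB2HSV)
roi=hsv[70:140,275:345]
m=((roi[...,1]<70)).astype(np.uint8)
m=cv2.morphologyEx(m,cv2.MORPH_OPEN,cv2.getStructuringElement(cv2.MORPH_ELLIPSE,(17,17)))
N,_,s,ce=cv2.connectedComponentsWithStats(m); print([(s[i].tolist(),ce[i]+[275,70]) for i in range(1,N)])
for u,v in [(309,103.5)]: print(onz(d,u,v,.082))
h=(hsv[...,0]<8)|(hsv[...,0]>172); k=h&(hsv[...,1]>140)&(hsv[...,2]>50); k[:180]=0
v,u=np.nonzero(k); print('knob px',u.min(),u.max(),v.min(),v.max(), proj(d,[.443,.154,.272+.021]),proj(d,[.443,.154,.272-.021]))
p=onz(d,309,103.5,.082); mv([p[0],p[1],.2],-5)
```

```text
[([0, 0, 70, 70, 2985], array([301.53065327, 109.53366834]))]
[0.44558951 0.22886267 0.082     ]
knob px 284 342 230 313 (np.float64(313.2240103698058), np.float64(292.6794828671837)) (np.float64(313.116100467864), np.float64(247.81532970279292))
t 9.45 pos [0.4431 0.153  0.2804] yaw -5.0 F [ 0.1 -0.1 -1.3] w 0.023 g 49.0
shift [75.9 -4.  80.3] turn [-0.  0.  0.]
```

Call:
carry_out([
  [[30,-2,0,0,0,0,-1],[60,-4,20,0,0,0,-1],[75,-5,50,0,0,0,-1],[75,-5,80,0,0,0,-1],[75,-5,80,0,0,0,-1]],
])

```text
time_s: 10.07
position: [0.4437, 0.2268, 0.1989]
tcp_rot: [-0.001, 0.738, 0.675, -0.003]
contact_force: [-0.4, 0.2, -0.9]
width: 0.0226
grasp_force: 49.1
```

Run:
```python
from h import *
mv([.4445,.2283,.2],-5)
d=take('side'); a=cv2.resize(d['image'][80:190,240:330],None,fx=5,fy=5,interpolation=cv2.INTER_CUBIC)
d=take('scene'); b=cv2.resize(d['image'][90:200,200:290],None,fx=5,fy=5,interpolation=cv2.INTER_CUBIC)
cv2.imwrite('pics/s5.png',cv2.cvtColor(cv2.resize(np.hstack([a,b]),None,fx=.85,fy=.85),cv2.COLOR_RGB2BGR))
```

```text
t 10.07 pos [0.4437 0.2268 0.1989] yaw -5.1 F [-0.4  0.2 -0.9] w 0.0226 g 49.1
shift [ 1.6  0.7 -1.1] turn [-0.2  0.2 -0.1]
```

View pics/s5.png

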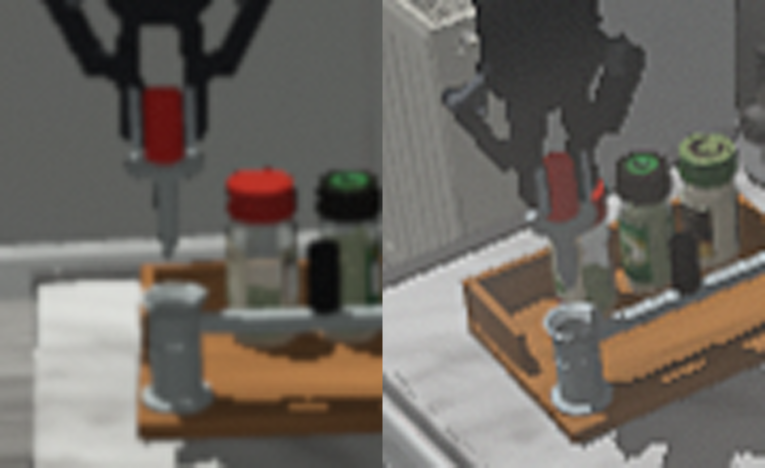

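The side view puts the tip at crop (168,250), about 1 px left of the ring axis. The scene view shows it nearly over the ring. That leaves an offset of 1–3 mm in +x, so I'll correct by about 2 mm and lower gently.

Call:
carry_out([
  [[1.5,2,10,0,0,0,-1],[1.5,2,20,0,0,0,-1],[1.5,2,28,0,0,0,-1],[1.5,2,36,0,0,0,-1],[1.5,2,42,0,0,0,-1]],
])

```text
time_s: 10.8
position: [0.447, 0.2297, 0.1582]
tcp_rot: [-0.0, 0.737, 0.676, -0.0]
contact_force: [0.2, -0.3, -0.4]
width: 0.0227
grasp_force: 49.1
```

Run:
```python
from h import *
mv([.4455,.229,.12],-5)
```

```text
t 10.8 pos [0.447  0.2297 0.1582] yaw -5.0 F [ 0.2 -0.3 -0.4] w 0.0227 g 49.1
shift [-0.9 -1.4 38.2] turn [-0.  0.  0.]
```

Call:
carry_out([
  [[0,0,5,0,0,0,-1],[0,0,10,0,0,0,-1],[0,0,15,0,0,0,-1],[0,0,20,0,0,0,-1]],
])

```text
time_s: 11.3
position: [0.4472, 0.2298, 0.1386]
tcp_rot: [0.0, 0.737, 0.676, 0.0]
contact_force: [-0.4, -0.0, -0.3]
width: 0.0231
grasp_force: 49.1
```

Call:
carry_out([
  [[0,0,5,0,0,0,-1],[0,0,10,0,0,0,-1],[0,0,15,0,0,0,-1]],
])

```text
time_s: 11.68
position: [0.4472, 0.2298, 0.1235]
tcp_rot: [0.0, 0.737, 0.676, 0.0]
contact_force: [-0.1, 0.2, 0.2]
width: 0.023
grasp_force: 49.1
```

No contact force so far. I'll lower the last few mm until it seats.

Call:
carry_out([
  [[0,0,2,0,0,0,-1],[0,0,4,0,0,0,-1],[0,0,5,0,0,0,-1],[0,0,5,0,0,0,-1]],
])

```text
time_s: 12.18
position: [0.4472, 0.2298, 0.1188]
tcp_rot: [0.0, 0.737, 0.676, 0.0]
contact_force: [-0.0, 0.3, -0.8]
width: 0.0228
grasp_force: 49.1
```

Call:
carry_out([
  [[0,0,1,0,0,0,-1],[0,0,2,0,0,0,-1],[0,0,2,0,0,0,-1]],
])

```text
time_s: 12.55
position: [0.4473, 0.2299, 0.117]
tcp_rot: [0.0, 0.737, 0.676, 0.0]
contact_force: [-0.5, -0.3, 0.9]
width: 0.0229
grasp_force: 49.6
```

Call:
carry_out([
  [[0,0,1,0,0,0,-1],[0,0,1,0,0,0,-1]],
])

```text
time_s: 12.8
position: [0.4473, 0.2299, 0.1167]
tcp_rot: [0.0, 0.737, 0.676, 0.0]
contact_force: [-4.0, -1.7, 13.0]
width: 0.0228
grasp_force: 50.8
```

Call:
carry_out([
  [[0,0,0,0,0,0,0.1],[0,0,0,0,0,0,0.1],[0,0,0,0,0,0,0.1],[0,0,-15,0,0,0,0.1],[0,0,-50,0,0,0,0.1]],
])

```text
time_s: 13.42
position: [0.4463, 0.2294, 0.1659]
tcp_rot: [-0.0, 0.737, 0.676, -0.002]
contact_force: [0.4, 0.2, 1.0]
width: 0.0469
grasp_force: 0.0
```

Call:
carry_out([
  [[0,0,-40,0,0,0,0.1],[-60,0,-80,0,0,0,0.1],[-100,0,-80,0,0,0,0.1],[-100,0,-80,0,0,0,0.1]],
])

```text
time_s: 13.92
position: [0.4383, 0.1281, 0.2475]
tcp_rot: [0.001, 0.738, 0.674, 0.001]
contact_force: [-0.1, -0.1, -0.3]
width: 0.0471
grasp_force: 0.0
```

Run:
```python
from h import *
mv([.4455,.229,.12],-5)
e=take('side'); a=cv2.resize(e['image'][80:190,240:350],None,fx=4,fy=4,interpolation=cv2.INTER_CUBIC)
s=take('scene'); b=cv2.resize(s['image'][90:200,200:310],None,fx=4,fy=4,interpolation=cv2.INTER_CUBIC)
cv2.imwrite('pics/s6.png',cv2.cvtColor(cv2.resize(np.hstack([a,b]),None,fx=.9,fy=.9),cv2.COLOR_RGB2BGR))
```

```text
t 13.93 pos [0.4383 0.1281 0.2475] yaw -5.2 F [-0.1 -0.1 -0.3] w 0.0471 g 0.0
shift [101.1  -2.2 127.5] turn [ 0.1 -0.  -0.2]
```

View pics/s6.png

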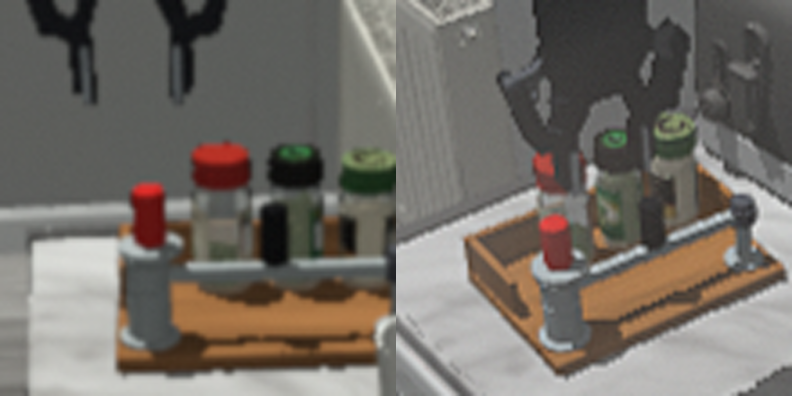

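The pin stands upright with its collar on the ring (red knob at crop (148,215)), the bar is shut, and the gripper is clear.

```bash
python3 -c "
from rig import env
print(env.job_done())"
```

```text
the job is handed in; nothing more can be done
None
```

The job is handed in at about 14 s: in the last images the bar is shut, the red-knobbed pin stands upright through ring and tube with its collar on the ring, and the gripper is clear; the hand-in call returned no verdict.

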